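# Close the bottle and lift the carrier level

### The job

One of the two small bottles in the carrier has its push-on cap standing proud: press that cap fully home while the carrier stands on its mat. Then take the carrier by its T-grip, lift it straight up about 12 cm above the mat with both bottles in it, and keep it level and still there for at least 3 seconds; finish while still holding it in the air. Leave the heat sink, side cutters and tape roll alone.

Things in the scene. Friction and masses are not known exactly. Their poses are not given: they have to be found in the camera images.
- mat: flat black rubber mat fixed to the table, 190 x 110 x 4 mm; origin at the centre of its underside, on the table top; x along its long side. Its place and yaw vary.
- carrier: bottle carrier standing loose on the mat: aluminium base plate 164 x 64 x 8 mm with two open round grey sockets (bore 35 mm, outside 42 mm, their rims 32 mm above the underside) 55 mm either side of the centre along its x axis, and a steel post 12 mm thick in the middle that bears a T-grip. Origin at the centre of the base's underside, z up. 0.35 kg empty, about 0.5 kg loaded, balanced about the post within a few mm.
- carrier_grip (a point): centre of the carrier's T-grip: a black bar 50 mm long (along the carrier's x), 16 mm thick (along the carrier's y, grasp across this), 20 mm high (98 to 118 mm above the carrier's underside; centre at 108 mm). Free space on both y sides. Axes as the carrier's.
- bottle_a: small round amber bottle with black cap, loose in one of the carrier's two sockets (either one), 31 mm in diameter, 52 mm to its shoulder, standing on the base plate's top (8 mm above the carrier's underside). Origin at the centre of its underside, z up. This is the bottle whose cap starts proud.
- bottle_a_center (a point): point on bottle_a's axis 30 mm above its underside.
- bottle_b: second bottle, the same as bottle_a, in the other socket; its cap starts fully home.
- bottle_b_center (a point): point on bottle_b's axis 30 mm above its underside.
- cap_a (a joint): height in m by which the cap of bottle_a stands above its seat: 0 = fully home, up to 0.012 = proud (starts at 0.007 to 0.011). The cap slides along the bottle's axis with a stiff push fit: it takes about 6 N to move, stays where it is left, and ends at a hard stop when home. A proud cap shows the white neck under it.
- cap_b (a joint): the same for bottle_b; starts at 0.
- cap_a_top (a point): centre of the flat top of bottle_a's ribbed black cap (25 mm diameter, 22 mm high). When home it lies 74 mm above the bottle's underside, which is 82 mm above the carrier's underside and 86 mm above the table. Press down here.
- cap_b_top (a point): the same for bottle_b.
- heat_sink: black finned heat sink, 30 x 42 x 24 mm, bystander; origin at its underside.
- side_cutters: side cutters with blue handles, 146 x 42 x 12 mm, lying flat, bystander; origin at its underside.
- tape_roll: roll of masking tape, 84 mm across, 22 mm high, lying flat, bystander; origin at its underside.
Not all that is in view belongs to the job. Leave any blue look-alike of the bottle_a alone.

How it is judged:
On the way, in this order (a step that is already met when the one before it is completed fails the run):
1. both caps are fully home while the carrier stands on its mat (value of joint each of cap_a, cap_b below 0.002 m and z of carrier in the frame of mat below 0.008 m), for 0.2 s.
2. the carrier is held level and still above the mat for 2 s (z of carrier_grip in the frame of mat between 0.192 and 0.292 m and horizontal distance between carrier_grip and mat below 0.06 m and angle between carrier's own z axis and vertical below 0.12 rad and linear speed of carrier below 0.03 m/s and angular speed of carrier below 0.2 rad/s and contact force between the fingers and carrier above 1 N and contact force between carrier and mat below 0.1 N and distance between each of bottle_a_center, bottle_b_center and carrier below 0.075 m and z of bottle_a_center in the frame of carrier between 0.03 and 0.046 m and z of bottle_b_center in the frame of carrier between 0.03 and 0.046 m and value of joint each of cap_a, cap_b below 0.002 m), for 2 s.
At the end, for the whole second after the job is handed in: Held by the fingers: carrier underside 80-180 mm above the mat top, grip within 60 mm of the mat centre in plan, clear of the mat, tilt under 0.12 rad, under 0.03 m/s and 0.2 rad/s; both bottles in their sockets, both caps within 2 mm of home (all of step 2); the arm keeps its last pose, push and grip.
It fails at once if the carrier is tipped over (more than 0.35 rad) (angle between carrier's own z axis and vertical above 0.35 rad).
It fails at once if a bystander (heat sink, side cutters, tape roll) is moved by more than 20 mm (distance of any of heat_sink, side_cutters, tape_roll from where it was at the start of the episode above 0.02 m).
It also fails if it takes over 48 s, if anything falls off the work surface, if the arm or the gripper's body presses on something with over 40 N, if the wrist force passes 120 N, or if a joint passes its speed limit or range.

### The arm

A 6-joint arm with a two-finger parallel gripper is mounted at the origin on a cart in front of the work surface, level with it; the furniture and walls round the work are solid. World frame = base frame: x ahead of the robot, y to its left, z up, the work surface at z = 0. Lengths are in m, angles in rad, forces in N, time in s.
With the tool pointing down it reaches from about 0.25 to 0.775 m from the base axis. Payload 4 kg.
Tool frame: the origin (TCP) lies between the finger pads; the fingertips stand 25 mm ahead of it and the grasp point (between the pads) lies 6 mm ahead of it (robot.finger_overhang is the distance from the TCP to the fingertips, in m); x points along the fingers, z is the direction in which the jaws open and shut, and the axes are right-handed (so a half turn about x gives the same grasp; the last joint's range is limited). The gripper opens to 94 mm and grips with 3 to 60 N. Pads are 16 mm wide; open, the fingers measure 119 mm over their backs; the gripper's body (75 mm by 177 mm) begins 78 mm behind the grasp point.
Start: joints at [-1.346, 0.087, 1.371, -0, 1.684, -0.103], TCP at [0.177, -0.521, 0.195] pointing down, gripper open.
Joint ranges: [-3.1, 3.1], [-0.76, 2.03], [0.27, 2.55], [-1.08, 4.22], [0.17, 2.65], [-2.57, 2.57]. Speed limits (rad/s): [2.79, 2.79, 3.14, 3.14, 3.14, 3.14].

### API

Orientations are given as a unit quaternion [w, x, y, z].
In Python, from bench import robot, capture, get_calibration gives the robot as it stands. Calls block until the motion is done:
- robot.move_ptp(position, orientation): joint-space move of the TCP to a pose.
- robot.line_to(position, attitude=None, feed=0.15): straight line of the TCP; attitude=None keeps the orientation; feed is the mean speed in m/s.
- robot.goto_joints(angles): joint-space move.
- robot.move_gripper(opening): finger opening in m; the grip force is fixed at half the most; returns when the fingers have stopped.
- robot.sleep(seconds).
- robot.ik(position, orientation): joint angles nearest the present ones, or None.
- robot.sense(): the state.
- capture(name): name is "scene" or "top" or "wrist"; returns the picture (420x560x3 uint8, red, green, blue); there is no depth.
- get_calibration(name): a dict with "intrinsics" (3x3 intrinsics, pixels), "pose" (4x4, takes a point from camera to world coordinates); the wrist camera has in their place "mount" (4x4, takes a point from camera to tool coordinates, whose origin is the TCP and whose axes are the tool frame's). Camera axes: x right, y up, looking along -z (the intrinsics and any distortion apply to the point x, -y, -z); pixel columns grow to the right and rows downward; lengths in m; the calibration is good to about 2 mm. The wrist camera is an equidistant fisheye: a pixel r from the principal point sees the ray r / f radians off the axis. A picture is of the moment at which its call begins: read the wrist's pose just before it. get_calibration takes no time and is no camera call.
A pose or a line that the arm cannot do raises robot.IKError and nothing moves.
- robot.hand_in(): hands the job in, once; it reports no verdict.
The state is a dict: "time_s": time; "joints": joint angles; "joint_velocities": joint speeds; "joint_efforts": joint torques, N m; "tcp_pos": TCP position; "tcp_rot": TCP orientation; "wrist_force": force on the tool from outside, world axes, zero at the start; "torque": the same for the moment, N m; "opening": finger opening in m.
Only numpy, scipy, OpenCV 4.12 (cv2) and the standard library are available. Lean on these libraries where they do the work, as an engineer would, in place of code of your own. Each camera call takes 0.05 s, during which the arm holds its last target.

## Working session

There is one attempt and no reset: what is moved stays moved. The work goes in short steps, each a Python script; the robot and the scene stay as the last script left them, time stands still between calls to the robot, and variables do not carry over. Pictures are saved under pics/ and viewed, and the job is handed in when it is done.

```bash
mkdir -p pics; ls; python3 - <<'E'
from bench import robot, capture, get_calibration
import cv2,numpy as np
np.set_printoptions(precision=4,suppress=True)
for n in ["scene","top","wrist"]:
    s=robot.sense()
    im=capture(n); cv2.imwrite(f"pics/{n}0.png",im[:,:,::-1])
    print(n,get_calibration(n))
print(s)
E
```

```text
pics
scene {'intrinsics': array([[497.0593,   0.    , 281.8472],
       [  0.    , 497.0593, 210.1221],
       [  0.    ,   0.    ,   1.    ]]), 'pose': array([[-0.788 ,  0.3065, -0.5339, -0.019 ],
       [-0.6153, -0.3647,  0.6988,  0.7492],
       [ 0.0194,  0.8792,  0.476 ,  0.5799],
       [ 0.    ,  0.    ,  0.    ,  1.    ]])}
top {'intrinsics': array([[490.9735,   0.    , 279.0695],
       [  0.    , 490.9735, 205.1997],
       [  0.    ,   0.    ,   1.    ]]), 'pose': array([[ 0.0244,  0.9909, -0.1322,  0.4185],
       [-0.9995,  0.0218, -0.0211,  0.0341],
       [-0.018 ,  0.1326,  0.991 ,  1.071 ],
       [ 0.    ,  0.    ,  0.    ,  1.    ]])}
wrist {'intrinsics': array([[325.1923,   0.    , 280.9235],
       [  0.    , 325.1923, 208.2905],
       [  0.    ,   0.    ,   1.    ]]), 'mount': array([[ 0.0006,  0.2651, -0.9642, -0.19  ],
       [ 0.0005,  0.9642,  0.2651,  0.0756],
       [ 1.    , -0.0006,  0.0004,  0.0013],
       [ 0.    ,  0.    ,  0.    ,  1.    ]])}
{'time_s': 0.1, 'joints': array([-1.3461,  0.0879,  1.372 ,  0.    ,  1.6836, -0.1031]), 'joint_velocities': array([-0.0009, -0.0011, -0.0034, -0.001 , -0.0012, -0.0004]), 'joint_efforts': array([  0.0021, -34.125 , -30.3303,   0.0719,   0.0304,  -0.0001]), 'tcp_pos': array([ 0.1769, -0.5202,  0.1941]), 'tcp_rot': array([ 0.5744,  0.4122,  0.5754, -0.4113]), 'wrist_force': array([ 0.8448, -0.1251,  0.2454]), 'torque': array([-0.0003, -0.0013,  0.0309]), 'opening': 0.09418365530530798}
```

View pics/scene0.png

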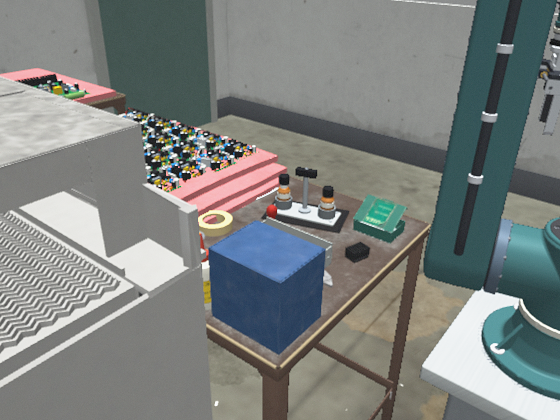

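View pics/top0.png

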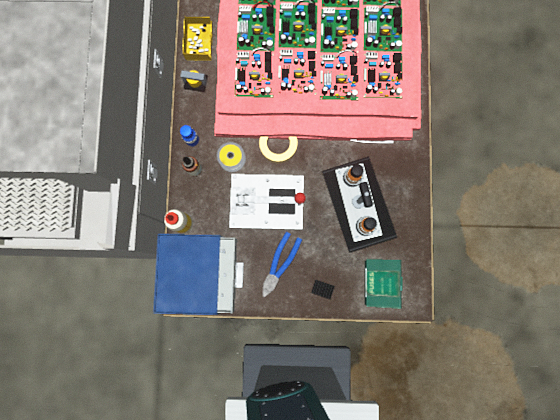

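View pics/wrist0.png

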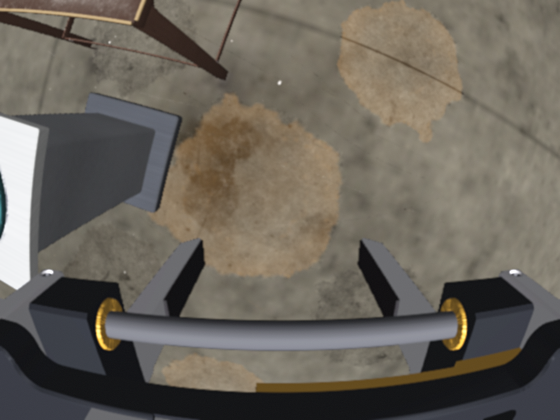

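Scene view: the carrier with its two amber bottles is at about (305,205). Top view: the mat centre is at (360,203), the bottles at (354,173) and (367,224), and the grip at (364,193). The candidates outside the carrier are an amber bottle at top (190,163) and a blue one at (188,134). Neither is in the carrier, so I'll leave both alone. Next I'll enlarge the view to find the proud cap.

```bash
cat > h.py <<'E'
from bench import robot, capture, get_calibration
import cv2,numpy as np
from scipy.spatial.transform import Rotation as R
np.set_printoptions(precision=4,suppress=True)
def q2R(q): return R.from_quat([q[1],q[2],q[3],q[0]]).as_matrix()
def R2q(M):
    x=R.from_matrix(M).as_quat(); return np.array([x[3],x[0],x[1],x[2]])
def ray(name,px,state=None):
    c=get_calibration(name);K=c["intrinsics"]
    u=(px[0]-K[0,2])/K[0,0];v=(px[1]-K[1,2])/K[1,1]
    if name=="wrist":
        r=np.hypot(u,v); s=np.sin(r)/r if r>1e-9 else 1
        d=np.array([u*s,-v*s,-np.cos(r)])
        T=np.eye(4);T[:3,:3]=q2R(state["tcp_rot"]);T[:3,3]=state["tcp_pos"];P=T@c["mount"]
    else:
        d=np.array([u,-v,-1.]);P=c["pose"]
    d=P[:3,:3]@d;return P[:3,3],d/np.linalg.norm(d)
def atz(name,px,z,state=None):
    o,d=ray(name,px,state);return o+d*(z-o[2])/d[2]
def tri(rays):
    A=np.zeros((3,3));b=np.zeros(3)
    for o,d in rays:
        M=np.eye(3)-np.outer(d,d);A+=M;b+=M@o
    p=np.linalg.solve(A,b)
    return p,[np.linalg.norm((np.eye(3)-np.outer(d,d))@(p-o)) for o,d in rays]
def proj(name,p,state=None):
    c=get_calibration(name);K=c["intrinsics"]
    if name=="wrist":
        T=np.eye(4);T[:3,:3]=q2R(state["tcp_rot"]);T[:3,3]=state["tcp_pos"];P=T@c["mount"]
    else:P=c["pose"]
    q=P[:3,:3].T@(np.asarray(p)-P[:3,3]);q=np.array([q[0],-q[1],-q[2]])
    if name=="wrist":
        th=np.arctan2(np.hypot(q[0],q[1]),q[2]);n=np.hypot(q[0],q[1]);return K[:2,:2]@(q[:2]/n*th)+K[:2,2]
    return (K@q)[:2]/q[2]
def down(yaw): # jaws (tool z) along world dir yaw
    x=np.array([0,0,-1.]);z=np.array([np.cos(yaw),np.sin(yaw),0]);return R2q(np.c_[x,np.cross(z,x),z])
E
python3 - <<'E'
from h import *
a=cv2.imread("pics/scene0.png")[155:245,230:390];b=cv2.imread("pics/top0.png")[145:260,310:410]
cv2.imwrite("pics/sc.png",cv2.resize(a,None,fx=5,fy=5,interpolation=3));cv2.imwrite("pics/tc.png",cv2.resize(b,None,fx=5,fy=5,interpolation=3))
print(atz("top",(360,203),0.004),atz("top",(364,194),.122),atz("top",(190,163),.09))
for p in [(322,166),(365,156),(397,236),(353,251)]:print(atz("top",p,.004))
print(R.from_matrix(q2R([ 0.5744,  0.4122,  0.5754, -0.4113])).as_matrix())
E
```

```text
[ 0.5695 -0.1202  0.004 ] [ 0.5707 -0.1109  0.122 ] [0.6324 0.2393 0.09  ]
[ 0.6504 -0.0361  0.004 ]
[ 0.6749 -0.131   0.004 ]
[ 0.4991 -0.2002  0.004 ]
[ 0.4645 -0.1054  0.004 ]
[[-0.0004  0.9468  0.3219]
 [ 0.0019  0.3219 -0.9468]
 [-1.      0.0002 -0.0019]]
```

View pics/sc.png

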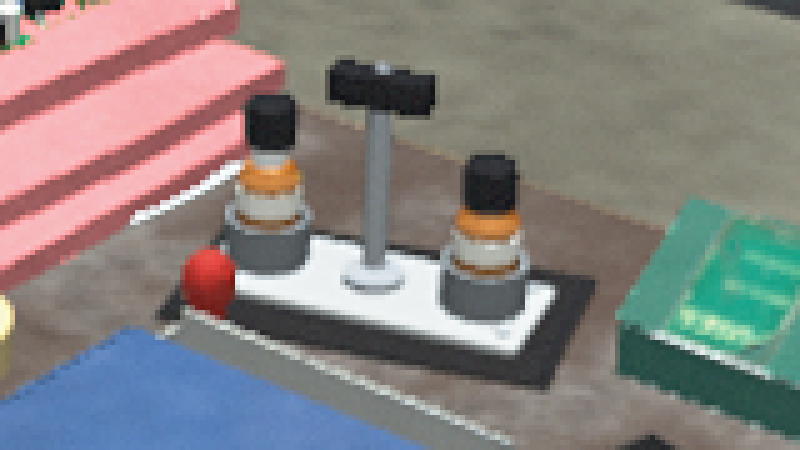

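View pics/tc.png

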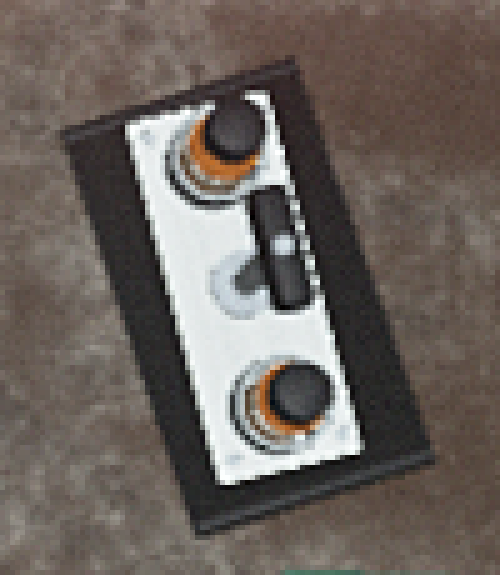

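The scene crop shows the white neck under the left cap, at scene (284,183). That is the far bottle, at top (357,171), so it is bottle_a. The near bottle has no white under its cap. I'll triangulate from these two views, then check with the wrist camera.

```bash
python3 - <<'E'
from h import *
for n,t,s in [("capA",(356.8,171),(284.2,175.6)),("capB",(370.4,223),(328.4,187.4)),("grip",(366.5,194),(306.4,168.4))]:
    print(n,*tri([ray("top",t),ray("scene",s)]))
E
```

```text
capA [ 0.6228 -0.0994  0.0961] [np.float64(0.0015007236990110832), np.float64(0.001500723699011001)]
capB [ 0.5183 -0.1286  0.0874] [np.float64(0.0007894359226130642), np.float64(0.0007894359226132495)]
grip [ 0.5715 -0.1147  0.124 ] [np.float64(0.001228986619860104), np.float64(0.0012289866198600481)]
```

The heights fit: cap A is at 96 mm (10 mm proud), cap B at 87 mm, the grip top at 124 mm, and the cap spacing is 108.5 mm against 110 nominal. Now I'll take wrist views from two places.

```bash
python3 - <<'E'
from h import *
import json
q=down(-1.30)
p0=robot.sense()["tcp_pos"]
robot.line_to([p0[0],p0[1],.33],feed=.3)
out=[]
for i,(x,y,z) in enumerate([(.54,-.12,.33),(.60,-.11,.27)]):
    robot.move_ptp([x,y,z],q); robot.sleep(.3)
    s=robot.sense(); im=capture("wrist"); cv2.imwrite(f"pics/w{i+1}.png",im[:,:,::-1])
    out.append({k:list(map(float,s[k])) for k in("tcp_pos","tcp_rot")})
    print(s["time_s"],s["tcp_pos"],s["joints"],s["wrist_force"])
    for n,p in [("A",[.6228,-.0994,.096]),("B",[.5183,-.1286,.087]),("G",[.5715,-.1147,.122])]:print(n,proj("wrist",p,s))
json.dump(out,open("ws.json","w"))
E
```

```text
3.0 [ 0.5399 -0.1206  0.33  ] [-0.3222  0.1089  1.0816 -0.0001  1.9511  0.9788] [-0.1469  0.2257  0.0144]
A [281.3381 113.4184]
B [281.4891 193.824 ]
G [282.2024 156.5109]
3.7833 [ 0.6    -0.1104  0.2724] [-0.2748  0.2199  1.0685 -0.0001  1.8494  1.0257] [ 0.3952 -1.0699  0.3234]
A [275.6043 166.2497]
B [276.2264 252.0011]
G [276.3771 218.1144]
```

View pics/w1.png

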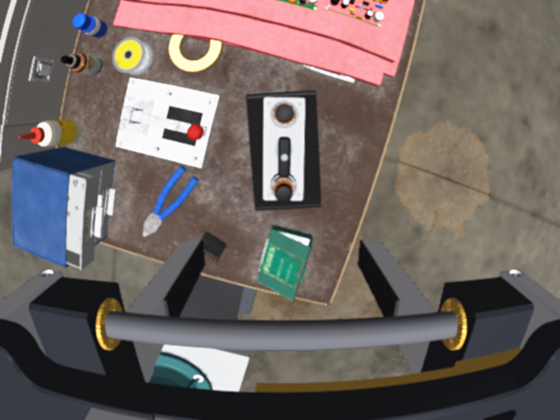

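View pics/w2.png

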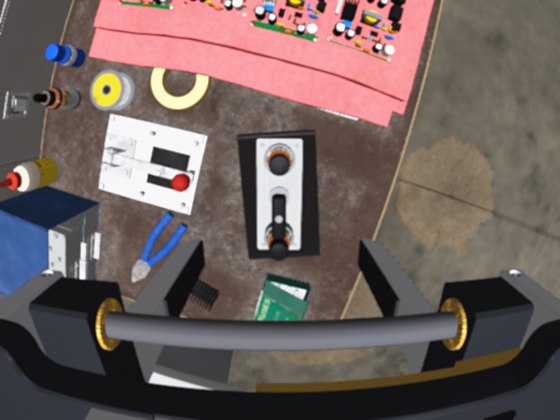

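```bash
python3 - <<'E'
import cv2,numpy as np
a=cv2.imread("pics/w1.png")[85:215,235:335];b=cv2.imread("pics/w2.png")[125:265,230:330]
f=lambda i:cv2.resize(i,None,fx=4,fy=4,interpolation=2)
a=f(a);b=f(b);a=cv2.copyMakeBorder(a,0,40,0,0,0)
cv2.imwrite("pics/wc.png",np.hstack([a,b]))
E
```

```text
(no output)
```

View pics/wc.png

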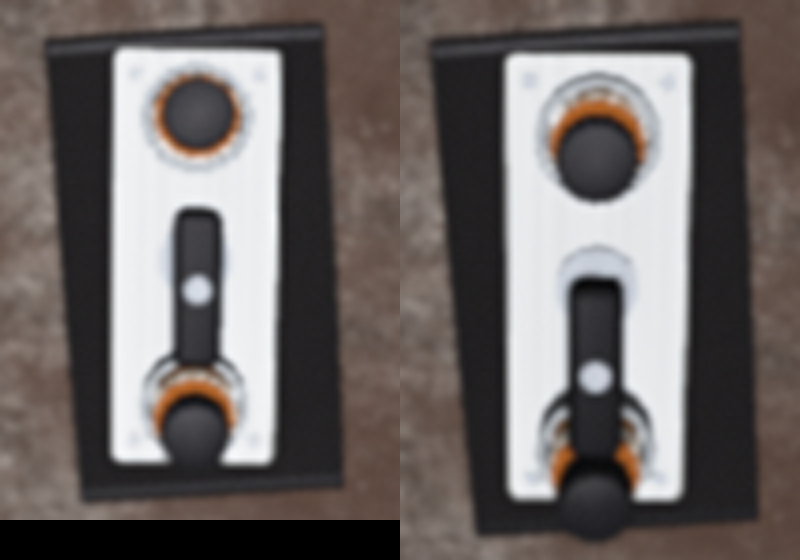

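Wrist view 1: cap A at (284.5,113.5), grip screw at (284.5,157.2), cap B at (283.2,192.5). View 2: (279.2,165), (279,219.2) and (278.3,250). I'll fuse the four views.

```bash
python3 - <<'E'
from h import *
import json
S=json.load(open("ws.json"))
P={}
for n,t,s,a,b in [("A",(356.8,171),(284.2,175.6),(284.5,113.5),(279.2,165)),("B",(370.4,223),(328.4,187.4),(283.2,192.5),(278.3,250)),("G",(366.5,194),(306.4,168.4),(284.5,157.2),(279,219.2))]:
    W=[ray("wrist",a,S[0]),ray("wrist",b,S[1])]
    F=[ray("top",t),ray("scene",s)]
    print(n,"wrist",tri(W)[0],"all",*tri(F+W)); P[n]=tri(F+W)[0]
    for z in ([.096] if n=="A" else [.086] if n=="B" else [.122]): print([ (o+d*(z-o[2])/d[2])[:2] for o,d in F+W])
d=P["A"]-P["B"];print(np.arctan2(d[1],d[0]),np.linalg.norm(d[:2]),(P["A"]+P["B"])/2)
E
```

```text
A wrist [ 0.624  -0.1033  0.0862] all [ 0.6242 -0.102   0.0941] [np.float64(0.0026460714953112034), np.float64(0.0020661793806886373), np.float64(0.001368120931225941), np.float64(0.001268391931905798)]
[array([ 0.6215, -0.1003]), array([ 0.6243, -0.099 ]), array([ 0.6238, -0.1033]), array([ 0.6253, -0.103 ])]
B wrist [ 0.5197 -0.1308  0.0824] all [ 0.5199 -0.1302  0.0855] [np.float64(0.0021417682854874814), np.float64(0.0009200826864864406), np.float64(0.0005730174952085601), np.float64(0.0011187214041964786)]
[array([ 0.5178, -0.1292]), array([ 0.5206, -0.1308]), array([ 0.5205, -0.1304]), array([ 0.5212, -0.1305])]
G wrist [ 0.5716 -0.1176  0.124 ] all [ 0.5718 -0.1166  0.1233] [np.float64(0.0015665591485533488), np.float64(0.0020350704923269695), np.float64(0.0010434741439745807), np.float64(0.0011667579142988136)]
[array([ 0.5708, -0.1157]), array([ 0.5753, -0.118 ]), array([ 0.5714, -0.1176]), array([ 0.5711, -0.1178])]
0.2635581159878116 0.10807625081449962 [ 0.572  -0.1161  0.0898]
```

The fused result is consistent: cap A at (0.6245,-0.102), grip at (0.572,-0.117), yaw 0.263. Next I'll press with closed fingers in small, force-watched steps.

```bash
python3 - <<'E'
from h import *
q=down(.263-np.pi/2); ax,ay=.6245,-.1022
robot.move_gripper(0.0)
robot.move_ptp([ax,ay,.16],q)
robot.line_to([ax,ay,.128],feed=.08); robot.sleep(.3)
f0=robot.sense()["wrist_force"].copy(); print(f0,robot.sense()["tcp_pos"])
z=.128
while z>.107:
    z-=.0015
    robot.line_to([ax,ay,z],feed=.03); robot.sleep(.1)
    s=robot.sense(); f=s["wrist_force"]-f0
    print(round(s["time_s"],2),round(z-.025,4),s["tcp_pos"],f)
    if f[2]>18 or np.linalg.norm(f[:2])>12: break
print(robot.sense()["opening"])
im=capture("scene");cv2.imwrite("pics/s2.png",cv2.resize(im[140:250,220:380,::-1],None,fx=5,fy=5,interpolation=2))
E
```

```text
[-0.2336  0.3739  0.4338] [ 0.6248 -0.1023  0.1285]
6.97 0.1015 [ 0.6245 -0.1022  0.1264] [ 0.982  -0.6532 -0.8489]
7.33 0.1 [ 0.6245 -0.1022  0.1249] [ 0.5857 -0.4352  0.2479]
7.67 0.0985 [ 0.6245 -0.1022  0.1234] [-0.394   0.1297 -0.0427]
8.03 0.097 [ 0.6245 -0.1022  0.122 ] [ 0.1494 -0.0685 -0.349 ]
8.38 0.0955 [ 0.6245 -0.1022  0.1204] [ 0.2822 -0.6654 -0.6704]
8.72 0.094 [ 0.6245 -0.1022  0.119 ] [ 0.4338 -0.1181 -0.5792]
9.07 0.0925 [ 0.6245 -0.1022  0.1175] [ 0.5138 -0.5773 -0.9299]
9.43 0.091 [ 0.6245 -0.1022  0.116 ] [ 0.1053 -0.862  -0.1792]
9.78 0.0895 [ 0.6245 -0.1022  0.1145] [0.0437 0.2228 0.4153]
10.12 0.088 [ 0.6245 -0.1022  0.113 ] [ 0.0001  0.1736 -0.7845]
10.47 0.0865 [ 0.6245 -0.1022  0.1115] [-0.1053  0.0518 -0.8932]
10.82 0.085 [ 0.6245 -0.1022  0.11  ] [-0.0641 -0.5325 -0.5746]
11.18 0.0835 [ 0.6245 -0.1022  0.1085] [ 0.3256 -0.7031 -0.0007]
11.53 0.082 [ 0.6245 -0.1022  0.107 ] [-0.304  -0.0749 -0.4464]
0.0006031925018065046
```

View pics/s2.png

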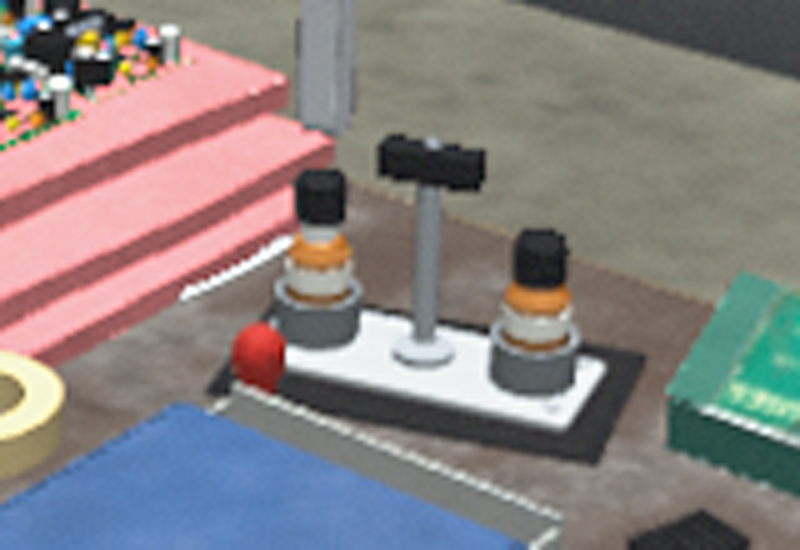

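No contact was made. In the picture the finger ends at about scene (285,166), above the cap. I'll check that against the projection before doing anything else.

```bash
python3 - <<'E'
from h import *
s=robot.sense();print(s["tcp_pos"],s["tcp_rot"],q2R(s["tcp_rot"]),robot.finger_overhang)
for z in (.082,.096,.107,.13):print(proj("scene",[.6245,-.1022,z]))
for n in("top","wrist","scene"):
    im=capture(n);cv2.imwrite(f"pics/{n}3.png",im[:,:,::-1])
print(robot.sense()["time_s"])
E
```

```text
[ 0.6245 -0.1022  0.107 ] [ 0.5613  0.4301  0.5612 -0.4301] [[ 0.      0.9656  0.26  ]
 [-0.      0.26   -0.9656]
 [-1.      0.      0.    ]] 0.025
[284.8341 180.5498]
[284.9667 175.1468]
[285.072  170.8582]
[285.2953 161.7653]
11.725
```

View pics/wrist3.png

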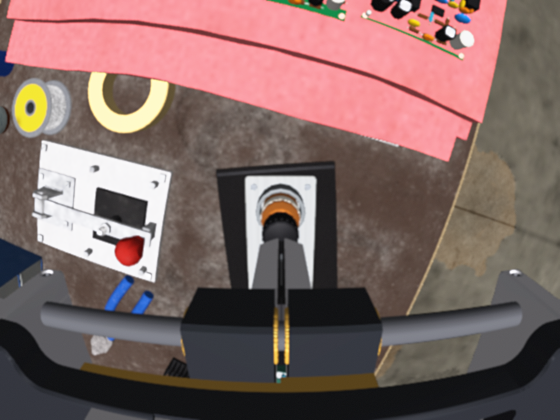

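View pics/scene3.png

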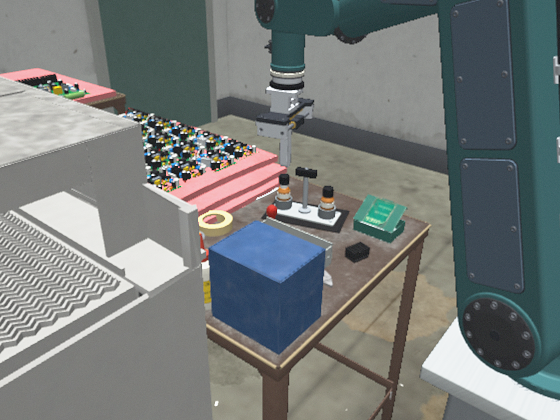

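View pics/top3.png

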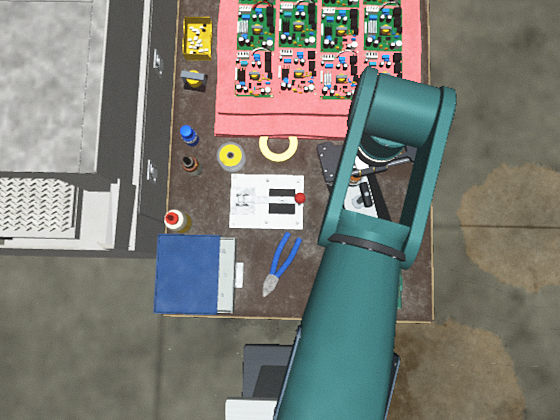

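```bash
python3 - <<'E'
from h import *
s=robot.sense()
for z in (.132,.12,.107,.082):print(z,proj("wrist",[.6245,-.1022,z],s),proj("scene",[.6245,-.1022,z]))
a=cv2.imread("pics/wrist3.png")[170:300,220:340];b=cv2.imread("pics/scene3.png")[110:220,250:350]
f=lambda i:cv2.resize(i,(400,400*i.shape[0]//i.shape[1]),interpolation=2)
a=f(a);b=f(b);h=max(len(a),len(b));cv2.imwrite("pics/x3.png",np.hstack([cv2.copyMakeBorder(i,0,h-len(i),0,0,0) for i in(a,b)]))
E
```

```text
0.132 [278.5229 260.8549] [285.3149 160.9664]
0.12 [278.6724 252.4082] [285.1977 165.7399]
0.107 [278.8169 244.2861] [285.072  170.8582]
0.082 [279.0528 231.0921] [284.8341 180.5498]
```

View pics/x3.png

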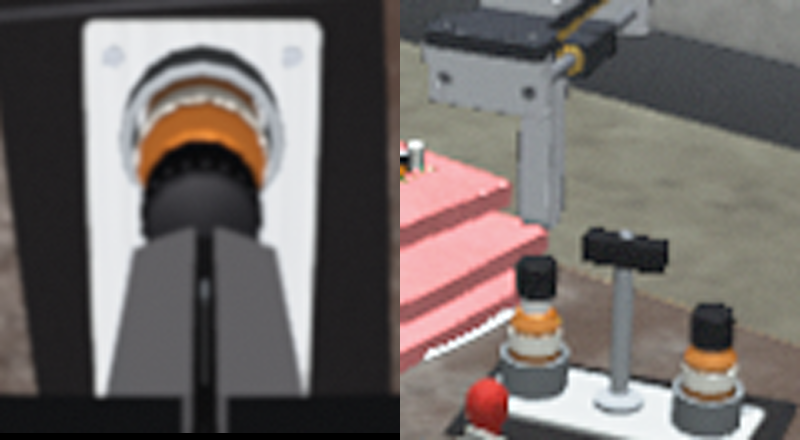

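Two views agree on the tip position: scene puts it at z≈0.12, and the wrist view at tool x≈-0.012. So the fingertips stand about 37 mm less far ahead than `finger_overhang` says, and the press stopped short of the cap. The gripper body still clears the T-grip by over 20 mm, so I'll go lower with the force guarded.

```bash
python3 - <<'E'
from h import *
ax,ay=.6245,-.1022
f0=robot.sense()["wrist_force"].copy(); z=.107
while z>.068:
    z-=.0015
    robot.line_to([ax,ay,z],feed=.05); robot.sleep(.03)
    s=robot.sense(); f=s["wrist_force"]-f0
    print(round(s["time_s"],2),round(z,4),s["tcp_pos"],f)
    if abs(f[2])>4 or np.linalg.norm(f[:2])>4: break
im=capture("scene");cv2.imwrite("pics/s4.png",cv2.resize(im[140:250,220:380,::-1],None,fx=5,fy=5,interpolation=2))
E
```

```text
12.01 0.1055 [ 0.6244 -0.1022  0.1054] [ 0.3244 -0.4769 -0.3864]
12.29 0.104 [ 0.6244 -0.1022  0.1039] [ 0.0963  0.1558 -1.0096]
12.57 0.1025 [ 0.6244 -0.1022  0.1024] [-1.0673  0.7107  0.0309]
12.86 0.101 [ 0.6244 -0.1022  0.1009] [-0.0225  1.447  -0.6125]
13.14 0.0995 [ 0.6244 -0.1022  0.0994] [0.2663 0.6128 0.7279]
13.43 0.098 [ 0.6244 -0.1022  0.0979] [0.3901 0.9167 0.3628]
13.71 0.0965 [ 0.6244 -0.1022  0.0964] [ 0.9617 -0.6348  0.1547]
13.99 0.095 [ 0.6244 -0.1022  0.0949] [ 0.3308 -0.2045 -0.1589]
14.28 0.0935 [ 0.6244 -0.1022  0.0934] [0.1103 0.4066 0.3567]
14.56 0.092 [ 0.6244 -0.1022  0.0919] [ 1.5985 -0.0856 -0.6856]
14.84 0.0905 [ 0.6244 -0.1022  0.0904] [ 1.0635  0.0316 -0.4707]
15.12 0.089 [ 0.6244 -0.1022  0.0889] [-0.1201  0.3316 -0.2557]
15.41 0.0875 [ 0.6245 -0.1022  0.0874] [ 0.4193  0.382  -0.1329]
15.69 0.086 [ 0.6245 -0.1022  0.086 ] [ 0.5547  0.3918 -0.0777]
15.97 0.0845 [ 0.6248 -0.1023  0.0854] [-0.4298  0.3491  4.2935]
```

View pics/s4.png

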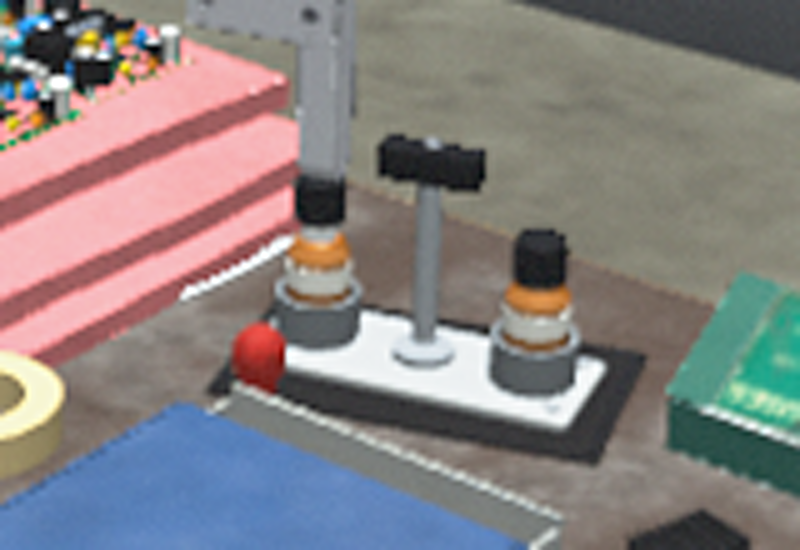

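Contact came at TCP 0.0855, with the tips on top of cap A in the scene crop at (322,178). With the cap at about 0.096, the tips are about 10.5 mm behind the TCP. I'll keep pressing to the hard stop.

```bash
python3 - <<'E'
from h import *
ax,ay=.6245,-.1022
z=.0845; f0=np.array([.3,0,.1])
while z>.066:
    z-=.0015
    robot.line_to([ax,ay,z],feed=.05); robot.sleep(.05)
    s=robot.sense(); f=s["wrist_force"]-f0
    print(round(s["time_s"],2),round(z,4),s["tcp_pos"],f)
    if f[2]>20 or np.linalg.norm(f[:2])>10: break
robot.sleep(.2);s=robot.sense();print(s["tcp_pos"],s["wrist_force"])
im=capture("scene");cv2.imwrite("pics/s5.png",cv2.resize(im[140:250,220:380,::-1],None,fx=5,fy=5,interpolation=2))
E
```

```text
16.32 0.083 [ 0.6248 -0.1023  0.0838] [-0.7765 -0.3447  5.2826]
16.62 0.0815 [ 0.6248 -0.1023  0.0823] [-0.7286  0.5987  4.5677]
16.93 0.08 [ 0.6248 -0.1023  0.0808] [-1.69    0.3398  5.0301]
17.23 0.0785 [ 0.6248 -0.1023  0.0793] [-0.5758 -0.4775  4.6974]
17.52 0.077 [ 0.6248 -0.1023  0.0778] [-1.772   0.7589  4.3852]
17.82 0.0755 [ 0.6248 -0.1023  0.0763] [-0.531   0.5926  4.768 ]
18.12 0.074 [ 0.6252 -0.1024  0.076 ] [-1.6905  1.208   8.2901]
18.43 0.0725 [ 0.6258 -0.1027  0.076 ] [-3.0185 -0.5215 12.1117]
18.73 0.071 [ 0.6264 -0.1029  0.076 ] [-2.4673  0.2466 16.8754]
19.02 0.0695 [ 0.6271 -0.1031  0.076 ] [-3.8859  0.8132 19.3779]
19.32 0.068 [ 0.6278 -0.1034  0.076 ] [-4.3606  0.2849 22.2348]
[ 0.6278 -0.1034  0.076 ] [-4.1909  0.4967 21.9558]
```

View pics/s5.png

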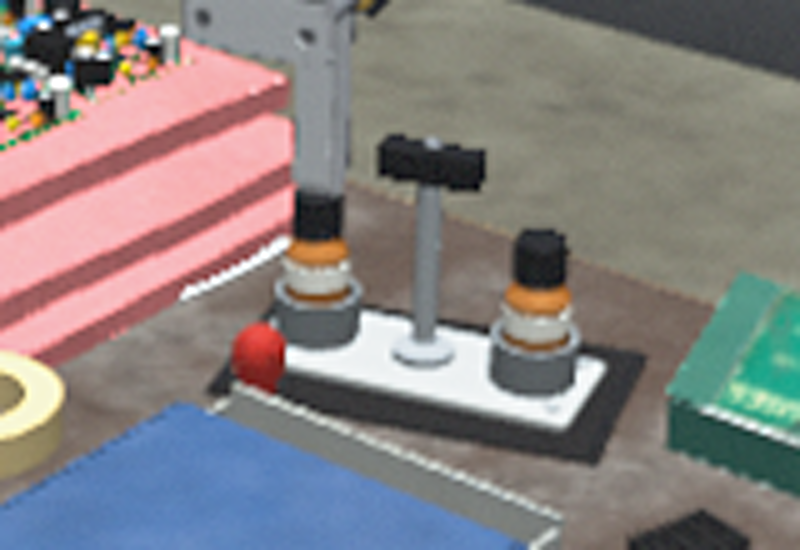

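Hard stop at TCP 0.0760 with 22 N, and the white neck under cap A is gone. The cap travelled about 9.5 mm. Home is 86 mm, so the tips sit 10 mm behind the TCP and the true grasp point is at tool x≈-0.029. I'll put the TCP at z≈0.083 for the grip. Retracting and checking before the grasp.

```bash
python3 - <<'E'
from h import *
q=down(.263-np.pi/2)
robot.line_to([.6245,-.1022,.085],feed=.05)
robot.line_to([.6245,-.1022,.15],feed=.15)
robot.move_gripper(.06)
robot.line_to([.5718,-.1172,.15],q,feed=.15); robot.sleep(.2)
s=robot.sense();print(s["time_s"],s["tcp_pos"],s["opening"],s["wrist_force"])
w=capture("wrist");c=capture("scene")
for z in(.122,.112):print(proj("wrist",[.5718,-.1172,z],s))
cv2.imwrite("pics/w6.png",w[:,:,::-1])
cv2.imwrite("pics/s6.png",cv2.resize(c[140:250,220:380,::-1],None,fx=5,fy=5,interpolation=2))
E
```

```text
22.3917 [ 0.5725 -0.1169  0.1498] 0.06011591803372612 [0.097  0.1518 0.1017]
[279.2227 230.7384]
[279.2984 226.2612]
```

View pics/w6.png

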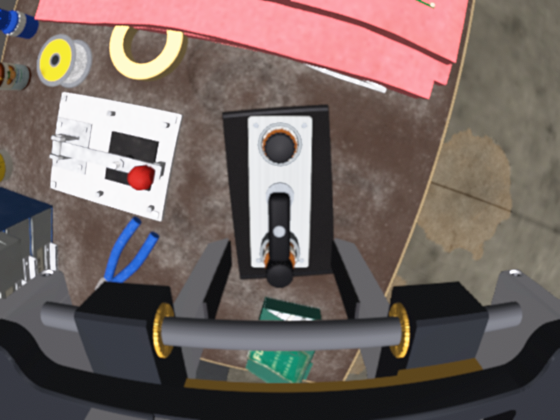

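View pics/s6.png

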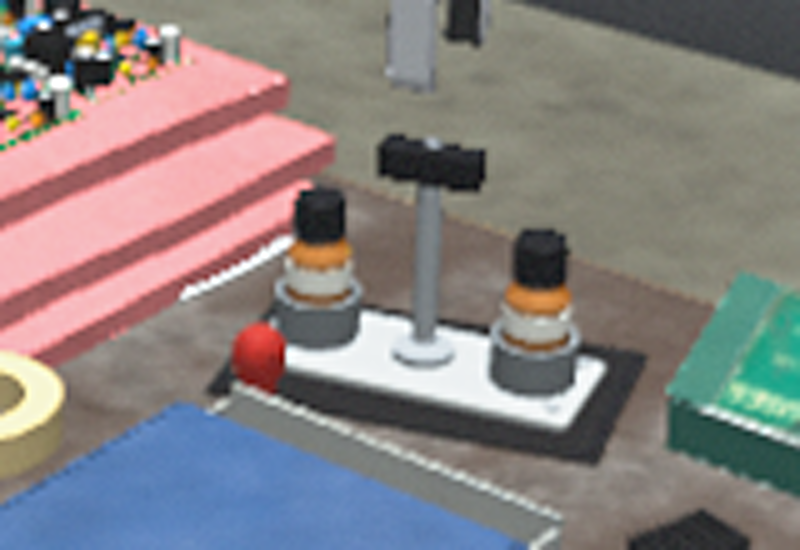

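Wrist view: the grip screw is at (279,230), against a prediction of (279.2,230.7). Scene view: both caps sit directly on the orange shoulders, so both are home. Descending to grasp.

```bash
python3 - <<'E'
from h import *
q=down(.263-np.pi/2)
robot.line_to([.5718,-.1174,.083],q,feed=.06); 
s=robot.sense();print(s["time_s"],s["tcp_pos"],s["wrist_force"])
robot.move_gripper(.0);robot.sleep(.2)
s=robot.sense();print(s["time_s"],s["tcp_pos"],s["wrist_force"],s["opening"])
c=capture("scene")
cv2.imwrite("pics/s7.png",cv2.resize(c[140:250,220:380,::-1],None,fx=5,fy=5,interpolation=2))
E
```

```text
23.7583 [ 0.5722 -0.1175  0.0836] [-2.0173  0.7814  0.2895]
24.7083 [ 0.5717 -0.1171  0.0829] [-1.8115  0.7217  0.5226] 0.015686829197154993
```

View pics/s7.png

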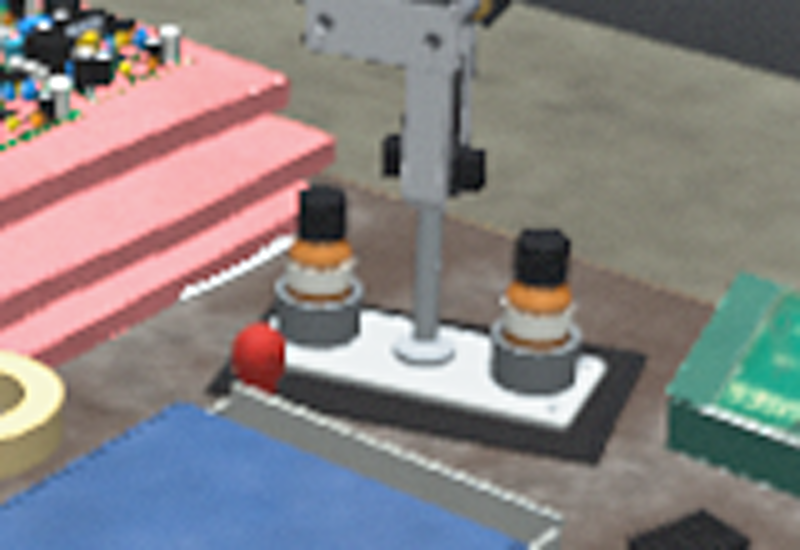

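The fingers straddle the middle of the bar, with the tips just below its underside. The opening is 15.7 mm against a 16 mm bar. Lifting slowly.

```bash
python3 - <<'E'
from h import *
robot.line_to([.5718,-.1174,.098],feed=.04);robot.sleep(.2)
s=robot.sense();print(s["time_s"],s["tcp_pos"],s["wrist_force"],s["torque"],s["opening"])
robot.line_to([.5718,-.1174,.204],feed=.05);robot.sleep(.5)
s=robot.sense();print(s["time_s"],s["tcp_pos"],s["wrist_force"],s["torque"],s["opening"])
c=capture("scene");t=capture("top");w=capture("wrist")
cv2.imwrite("pics/s8.png",cv2.resize(c[110:240,220:380,::-1],None,fx=4.6,fy=4.6,interpolation=2));cv2.imwrite("pics/w8.png",w[:,:,::-1])
E
```

```text
25.4833 [ 0.5715 -0.1173  0.0976] [ 0.0172  0.639  -5.2053] [0.0087 0.0176 0.0152] 0.015769159918861707
28.25 [ 0.5718 -0.1174  0.204 ] [-0.4342 -0.392  -6.5224] [-0.0071  0.0394  0.0273] 0.01574052862050978
```

View pics/s8.png

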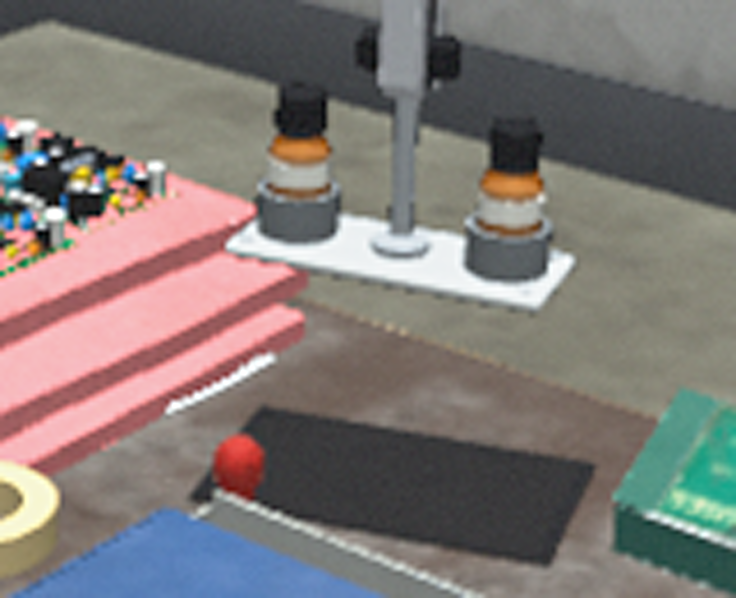

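View pics/w8.png

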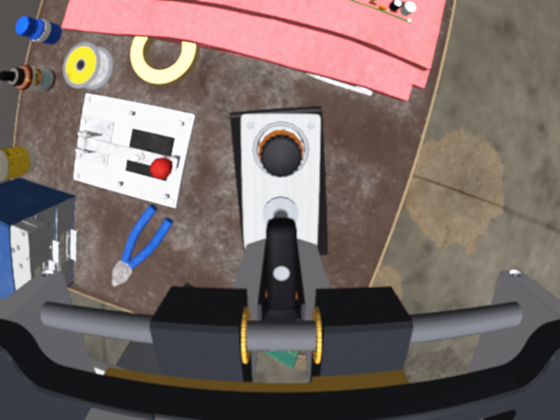

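The carrier hangs clear of the mat with both bottles seated. Next I'll check tilt numerically against a level prediction, hold for 3.5 s and check for drift.

```bash
python3 - <<'E'
from h import *
d=np.array([np.cos(.263),np.sin(.263)])*.055
g=np.array([.5718,-.1174])
for tilt in (-.05,0,.05):
    A=proj("scene",[*(g+d),.086+.121+.055*tilt]);B=proj("scene",[*(g-d),.086+.121-.055*tilt]);print(tilt,B-A)
print("seen",np.array([516-302,125-88])/4.6)
robot.sleep(3.5)
s=robot.sense();print(s["time_s"],s["tcp_pos"],s["wrist_force"],s["torque"],s["opening"],abs(s["joint_velocities"]).max())
c=capture("scene");cv2.imwrite("pics/s9.png",cv2.resize(c[110:240,220:380,::-1],None,fx=4.6,fy=4.6,interpolation=2))
a=cv2.imread("pics/s8.png").astype(int);b=cv2.imread("pics/s9.png").astype(int);print("diff",abs(a-b).mean(),abs(a-b).max())
E
```

```text
-0.05 [46.8772  5.0803]
0 [46.7618  7.4513]
0.05 [46.6465  9.8221]
seen [46.5217  8.0435]
31.9 [ 0.5718 -0.1174  0.204 ] [-0.5114 -0.2801 -6.1532] [ 0.0304  0.0157 -0.0455] 0.01606504066795684 0.0016054734677266088
diff 1.4866001102709514 63
```

View pics/s9.png

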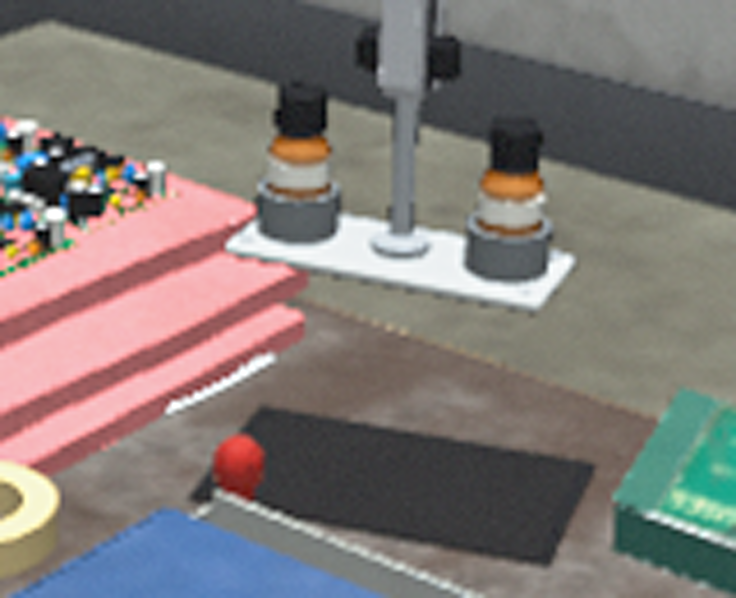

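The carrier has not moved in 3.5 s, its measured tilt is about 0.01 rad, and both caps are still home. Handing in.

```bash
python3 -c "
from h import *
robot.hand_in()"
```

```text
the job is handed in; nothing more can be done
```

I pressed bottle_a's cap home, lifted the carrier about 12 cm by its T-grip and handed the job in while still holding it in the air. The simulator gave no verdict.

- **Cap:** bottle_a was in the far socket. Its cap moved about 9.5 mm at about 5 N until it hit the hard stop, and I pressed to 22 N to be sure. No white neck shows under either cap afterwards.
- **Lift and hold:** the gripper raised 121 mm, straight up. After 3.5 s of holding, the last image showed no visible shift. Tilt along the carrier's length was about 0.01 rad; I did not measure it in the other direction. The opening was 16 mm on the 16 mm bar, the wrist carried about 6 N, and both bottles were in their sockets.
- **Bystanders:** I planned no contact with them and saw none. The tape roll and side cutters look unmoved in the last wrist image. The heat sink was out of view by then, so I did not recheck it.

**Disagreement with the spec:** the fingertips are about 10 mm behind the TCP, not 25 mm ahead of it as `robot.finger_overhang` says. My first press therefore stopped in the air without touching anything. I found the offset in the scene and wrist images, confirmed it from the contact and hard-stop heights, and used the corrected value for both the press and the grasp.

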